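# Load the long test cassette into the reader

### The job

Load the long test cassette into the recess in the reader's sloping deck, face up and with its round sample well at the lower, front end, and press it down until it is fully home, its top flush with the deck. Then let go and leave everything else on the bench where it stands.

Things in the scene. Friction and masses are not known exactly. Their poses are not given: they have to be found in the camera images.
- cassette_mid (a point): Centre (half-way up) of the long test cassette: a loose white plastic block 70 mm long, 34 mm wide, 20 mm thick, about 60 g, lying face up on the bench. x axis along its length, y across its width, z out of its top face. The round sample well is in the top face at the -x end; a long narrow window is at the +x end. Its place on the bench may be swapped with those of the short cassette and the small pot.
- cassette_well (a point): Centre of the long cassette's sample well (a dark round spot 16 mm across), on the top face: 21 mm from the cassette's centre towards its -x end, and 10 mm above it. Same axes as the cassette.
- cassette: The long cassette itself, origin at the centre of its underside, same axes as its centre point.
- deck: Sloping deck of the fixed reader, a grey and white bench instrument. Origin: centre of the recess mouth, in the deck surface, 80 mm above the bench. x points up the slope, y level across it, z out of the deck, 30 degrees from vertical. The deck spans x = -75 to +95 mm, y = -75 to +75 mm. The recess is a rectangle, 74 mm along x, 38 mm along y, with 3 mm edge chamfers, centred at the origin.
- head_edge (a point): Middle of the nearest top edge of the optics head, a grey block standing square on the upper end of the deck, from x = 66 to 94 mm in the deck's axes, 90 mm wide in y, rising 78 mm out of the deck. Seen from above it overhangs the recess's upper end: reach in square to the deck. Same axes as the deck.
- carrier (a joint): Depth in m by which the steel carrier plate forming the recess floor has been pressed in. At 0 the floor lies 8 mm below the deck (a cassette laid on it stands 12 mm proud); at the stop, 0.012, it lies 20 mm below, and a cassette is flush. It slides square to the deck against friction of about 7 N and stays where it is left.
- short: Short test cassette, a bystander like the long one but only 50 mm long (34 mm wide, 20 mm thick). Origin at the centre of its underside.
- pot: Small white round pot, bystander, 40 mm across, 45 mm tall. Origin at the centre of its underside, as for the following bystanders.
- tube: White round tube can, bystander, 34 mm across, 100 mm tall.
- reagent: Small white reagent bottle, bystander, 42 mm across, 75 mm tall.
- water: Clear water bottle, bystander, 64 mm across, 210 mm tall.
- cup1: Clear measuring cup, bystander, 60 mm across, 65 mm tall, near the back of the bench.
- cup2: Clear measuring cup, bystander, 60 mm across, 65 mm tall, at the front right of the bench.
Things that resemble listed ones, but are neither listed nor needed, are in the scene too. What is shaped like the cassette but brown or orange is not meant.

How it is judged:
By the outcome, as a careful person would: the job done as asked, in the order asked, and still so for the second after the job is handed in, with the robot touching nothing.
It also fails if it takes over 51 s, if anything falls off the work surface, if the arm or the gripper's body presses on something with over 40 N, if the wrist force passes 120 N, or if a joint passes its speed limit or range.

### The arm

A 7-joint arm with a two-finger parallel gripper is mounted at the origin on the work surface. World frame = base frame: x ahead of the robot, y to its left, z up, the work surface at z = 0. Lengths are in mm, angles in rad, forces in N, time in s.
With the tool pointing down it reaches from about 400 to 875 mm from the base axis. Payload 4.4 kg.
Tool frame: the origin (TCP) lies at the very end of the fingers, on their centre line; the grasp point (between the pads) lies 19 mm behind it; z points along the fingers, y is the direction in which the jaws open and shut (so a half turn about z gives the same grasp; the last joint's range is limited). The gripper opens to 85 mm and grips with 20 to 120 N. Pads are 22 mm wide; open, the fingers measure 114 mm over their backs; the gripper's body (76 mm by 85 mm) begins 54 mm behind the grasp point. The pads swing forward as they close: fully open they stand 13 mm farther back than shut.
Start: joints at [-1.31, 0.628, 0.038, 1.517, -0.027, 0.996, -0.02], TCP at [208.636, 615.621, 231.313] pointing down, gripper open.
Joint ranges: [-3.06, 3.06], [-0.37, 2.12], [-1.25, 1.32], [0.18, 2.47], [-1.1, 4.24], [0.23, 1.98], [-2.94, 2.94]. Speed limits (rad/s): [2.57, 2.57, 3.14, 3.14, 3.14, 3.14, 3.14].

### API

Orientations are given as [roll, pitch, yaw] about the fixed x, y, z axes, in that order (R = Rz(yaw) Ry(pitch) Rx(roll)).
In Python, from cell import read_state, get_image, calibration, finish_job gives the robot as it stands. The module is installed in compiled form; this text tells all that it offers.
- The arm moves only by the tool apply_moves, never from a script. Its argument "increments" is a list of rows, each an object of numbers: "tx", "ty", "tz": the shift along the world's x, y, z in m; "rx", "ry", "rz": the turn, a rotation vector about the world's x, y, z in units of 5 degrees (1.0 is 5 degrees); "claw": the finger opening in m, from 0 to 0.0854. In form: [{"tx": .., "ty": .., "tz": .., "rx": .., "ry": .., "rz": .., "claw": ..}, ...]. A call has 1 to 12 rows; each row is the pose to reach, as a shift and turn from the pose commanded when the call began; what a row does not reach only later rows make up. A row lasts 1/10 s, in which the tool goes at most 50 mm and 8.59 degrees, less where a joint would pass 70% of its speed; a pose out of reach is approached as far as the arm can. A call with a gripper value outside its range is refused whole. The fingers move at their own pace and stop on an object; the grip force is fixed at half the most. Time passes only in rows, so rows that repeat a pose let the fingers close. It gives the time, the measured TCP pose, the force and the opening at its end, in the units of the state.
- read_state(): the state, without advancing time (a new reading comes with each control period).
- get_image(name): name is "scene" or "top"; returns the picture (480x640x3 uint8, red, green, blue); there is no depth.
- calibration(name): a dict with "camera_matrix" (3x3 intrinsics, pixels), "distortion" ([k1, k2, p1, p2, k3] as OpenCV has them; the pictures are not rectified), "origin" and "attitude" of the camera in the world. Camera axes: x right, y up, looking along -z (the intrinsics and any distortion apply to the point x, -y, -z); pixel columns grow to the right and rows downward; lengths in mm; the calibration is good to about 2 mm. A picture is of the moment at which its call begins. calibration takes no time and is no camera call.
- finish_job(): hands the job in, once; it reports no verdict.
The state is a dict: "clock": time; "qpos": joint angles; "qd": joint speeds; "tau": joint torques, N m; "eef_pos": TCP position; "tool_rot": TCP orientation; "force": force on the tool from outside, world axes, zero at the start; "torque": the same for the moment, N m; "width": finger opening in mm.
Only numpy, scipy, OpenCV 4.12 (cv2) and the standard library are available. Lean on these libraries where they do the work, as an engineer would, in place of code of your own. Each camera call takes 0.05 s, during which the arm holds its last target. There are 200 camera calls.

## Working session

There is one attempt and no reset: what is moved stays moved. The work goes in short steps, Python scripts to look and compute and a tool call to move; the robot and the scene stay as the last step left them, time stands still between calls to the robot, and variables do not carry over. Pictures are saved under pics/ and viewed, about 8 in all and at most 12, crops included, and the job is handed in when it is done.

Besides the shell and the picture viewer there is one more tool, called after "Emit:" in YAML: its name, and indented under it one key for each argument. apply_moves: Moves the arm, as the interface text tells. Its arguments: {"type":"object","properties":{"increments":{"type":"array"}},"required":["increments"]}

```bash
mkdir -p pics
python3 - <<'E'
from cell import *
import cv2
for n in("scene","top"):
    cv2.imwrite(f"pics/{n}0.png",get_image(n)[:,:,::-1]); print(calibration(n))
print(read_state())
E
```

```text
{'camera_matrix': array([[530.97672464,   0.        , 322.40075906],
       [  0.        , 530.97672464, 240.82625498],
       [  0.        ,   0.        ,   1.        ]]), 'distortion': array([-0.10482016,  0.        ,  0.        ,  0.        ,  0.        ]), 'origin': array([1264.57944649, -700.50968323,  713.64347042]), 'attitude': array([ 1.00435285, -0.01751613,  0.88307071])}
{'camera_matrix': array([[568.62468834,   0.        , 319.56493611],
       [  0.        , 568.62468834, 244.27985186],
       [  0.        ,   0.        ,   1.        ]]), 'distortion': array([-0.02950657,  0.        ,  0.        ,  0.        ,  0.        ]), 'origin': array([ 367.83576912, -118.75380159, 1233.31517064]), 'attitude': array([ 0.1546675 ,  0.01031293, -1.59638102])}
{'clock': 0.1, 'qpos': array([-1.30982015,  0.62929029,  0.03847722,  1.51825287, -0.02698967,
        0.99626974, -0.01999792]), 'qd': array([-0.00206833, -0.00170877, -0.00184609, -0.00191894, -0.00042629,
       -0.00036679, -0.00056195]), 'tau': array([ 2.52424070e-03, -5.64526141e+01,  1.23023551e+00, -1.93972671e+01,
        1.12576669e-02,  5.44898750e-03, -2.80533629e-05]), 'eef_pos': array([208.46122317, 615.09026016, 230.46270755]), 'tool_rot': array([-3.13989189e+00,  4.62883938e-05,  2.81479830e+00]), 'force': array([-0.49629706, -0.11238925,  0.69390043]), 'torque': array([0.04275942, 0.04287213, 0.0046991 ]), 'width': 85.38873000868355}
```

View pics/scene0.png

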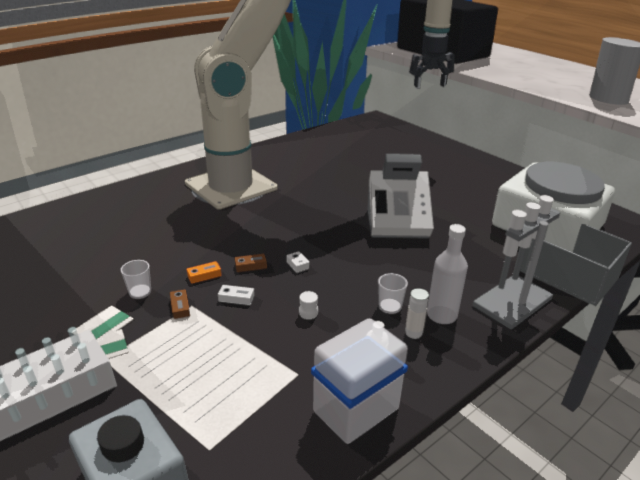

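View pics/top0.png

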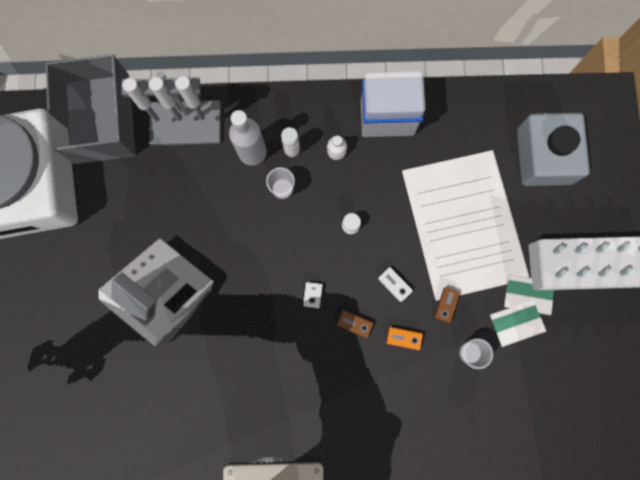

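Scene: arm is at the upper left, reader at (400,205), white cassettes at (236,295) and (298,262). In the top view the candidates are: white long (396,284), white short (313,294), brown (355,323) and (448,303), orange (405,338). I choose the white long one at (396,284) and check it in a close crop together with the reader.

Run:
```python
import cv2,numpy as np
t=cv2.imread("pics/top0.png");s=cv2.imread("pics/scene0.png")
def c(im,x,y,w,h,W,H):return cv2.resize(im[y:y+h,x:x+w],(W,H),interpolation=cv2.INTER_CUBIC)
a=np.hstack([c(t,370,260,50,50,300,300),c(t,90,230,130,78+39,500,450)[:300*0+450][:450] [:300]*0+c(t,90,235,125,115,500,300*1)])
b=np.hstack([c(s,210,275,60,45,400,300),c(s,360,145,80,100,400,300)])
cv2.imwrite("pics/c1.png",np.vstack([a,b]))
```

```text
(no output)
```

View pics/c1.png

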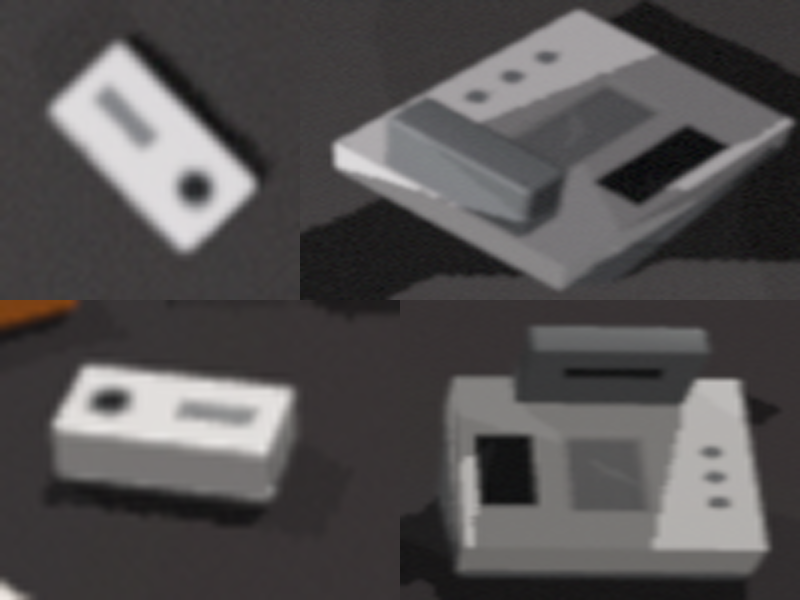

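The crop confirms the white long cassette: well at the lower right in the top view, window at the upper left. The recess is the grey rectangle in the middle of the deck, since its width is 38/150 of the deck's; the black side panel is not it. Now I fit both poses from both cameras.

```bash
cat > h.py <<'E'
import numpy as np,cv2
from scipy.optimize import least_squares
from scipy.spatial.transform import Rotation as Ro
from cell import *
def proj(n,P):
    c=calibration(n);R=Ro.from_euler('xyz',c["attitude"]).as_matrix()
    p=(np.atleast_2d(P)-c["origin"])@R*[1,-1,-1]
    return cv2.projectPoints(p.reshape(-1,1,3),np.zeros(3),np.zeros(3),c["camera_matrix"],c["distortion"])[0].reshape(-1,2)
def deckR(yaw): return Ro.from_euler('ZY',[yaw,-np.pi/6]).as_matrix()
def fit(f,obs,x0):
    # f(x, model pts)->world ; obs: {cam:(pts,pix)}
    g=lambda x:np.concatenate([(proj(n,f(x,np.array(p,float)))-q).ravel() for n,(p,q) in obs.items()])
    r=least_squares(g,x0,loss='soft_l1',x_scale=[10,10,.1][:len(x0)]); return r.x,g(r.x).reshape(-1,2)
E
python3 - <<'E'
from h import *
np.set_printoptions(precision=2,suppress=True)
cr=lambda a,o,off,s:(np.array(a,float)-off)/s+np.array(o)-.5*(1-1/np.array(s))*0-.5+.5/np.array(s)
# cassette
m=[[35,17,20],[35,-17,20],[-35,-17,20],[-35,17,20],[-21,0,20]]
T=cr([(48,110),(120,40),(258,185),(187,252),(195,187)],(370,260),(0,0),(6,6))
S=cr([(297,388),(268,455),(52,425),(85,365),(110,402)],(210,275),(0,300),(6.667,6.667))
f=lambda x,p:p@Ro.from_euler('z',x[2]).as_matrix().T+[x[0],x[1],0]
c=calibration("top")
for yaw in(.8,2.3):
  for flip in(1,-1):
    mm=np.array(m)*[1,flip,1]
    for o in({"top":(mm,T)},{"scene":(mm,S)},{"top":(mm,T),"scene":(mm,S)}):
        x,r=fit(f,o,[500,-250,yaw]); print("cas",flip,list(o),x,np.abs(r).max())
        if len(o)==2 and np.abs(r).max()<3: print(r.round(1).tolist())
st=(4,300/115)
tm=[[-75,-75,0],[-75,75,0],[-37,-19,0],[-37,19,0],[37,-19,0],[66,-45,78],[66,45,78]]
s_m=[[-75,75,0],[-75,-75,0],[37,19,0],[37,-19,0],[-37,-19,0],[-37,19,0],[66,45,78],[66,-45,78]]
S=cr([(458,550),(768,550),(568,440),(642,440),(648,510),(574,512),(530,352),(709,352)],(360,145),(400,300),(5,3))
T=cr([(580,10),(795,120),(605,86),(657,113),(517,130),(430,100),(563,180)],(90,235),(300,0),st)
f=lambda x,p:p@deckR(x[2]).T+[x[0],x[1],80]
for o in({"top":(tm,T)},{"scene":(s_m,S)},{"top":(tm,T),"scene":(s_m,S)}):
    x,r=fit(f,o,[500,250,2.3]); print("deck",list(o),x); print(r.round(1).tolist())
E
```

```text
cas 1 ['top'] [ 467.26 -270.14    0.73] 0.39988822373425137
cas 1 ['scene'] [ 469.27 -268.85    0.73] 0.47943445874960844
cas 1 ['top', 'scene'] [ 468.06 -269.37    0.73] 0.8202034207561724
[[0.0, -0.8], [-0.6, 0.0], [-0.7, -0.4], [-0.2, -0.6], [-0.5, -0.0], [-0.8, -0.1], [-0.7, -0.4], [-0.4, 0.3], [-0.4, -0.3], [-0.3, -0.4]]
cas -1 ['top'] [ 458.64 -265.49    1.39] 27.15543374348067
cas -1 ['scene'] [ 460.81 -263.26    1.3 ] 18.0642747069881
cas -1 ['top', 'scene'] [ 460.15 -263.7     1.33] 25.339670698831355
cas 1 ['top'] [ 467.26 -270.14    0.73] 0.39988831715521655
cas 1 ['scene'] [ 469.27 -268.85    0.73] 0.4794343046582412
cas 1 ['top', 'scene'] [ 468.06 -269.37    0.73] 0.8202035445470983
[[0.0, -0.8], [-0.6, 0.0], [-0.7, -0.4], [-0.2, -0.6], [-0.5, -0.0], [-0.8, -0.1], [-0.7, -0.4], [-0.4, 0.3], [-0.4, -0.3], [-0.3, -0.4]]
cas -1 ['top'] [ 458.64 -265.49    1.39] 27.155647535530818
cas -1 ['scene'] [ 460.81 -263.26    1.3 ] 18.064274301873752
cas -1 ['top', 'scene'] [ 460.15 -263.7     1.33] 25.339691553752516
deck ['top'] [475.4  214.28   2.45]
[[-0.4, 1.0], [-0.4, 2.2], [0.7, -1.0], [1.5, -0.1], [-3.0, 5.0], [-0.8, -1.2], [2.1, -2.1]]
deck ['scene'] [483.4  212.95   2.45]
[[1.1, -0.2], [-0.4, 0.8], [-0.5, -1.4], [-0.6, -1.1], [0.1, 0.5], [-0.2, -0.5], [0.1, 0.5], [0.6, 1.3]]
deck ['top', 'scene'] [479.38 215.31   2.44]
[[-0.5, -0.9], [-0.9, 0.7], [0.4, -2.8], [1.1, -1.8], [-3.5, 2.9], [-1.2, -3.5], [1.4, -4.1], [0.5, -1.3], [-1.2, -0.0], [-0.9, -2.3], [-1.0, -1.9], [-0.5, -0.4], [-0.8, -1.4], [-0.4, -0.3], [0.1, 0.6]]
```

Run:
```python
from h import *
x=[479,214,2.45]
f=lambda p:np.array(p,float)@deckR(x[2]).T+[x[0],x[1],80]
out=[]
for n,(ox,oy,w,h),k in(("top",(95,230,125,125),4.8),("scene",(360,145,80,100),6)):
    im=cv2.imread(f"pics/{n}0.png")[oy:oy+h,ox:ox+w]; im=cv2.resize(im,(int(w*k),int(h*k)) ,interpolation=cv2.INTER_CUBIC)
    im=cv2.resize(im,(400,int(400*im.shape[0]/im.shape[1]))); k=400/w
    raw=im.copy()
    for P,col in(([[-75,-75,0],[-75,75,0],[95,75,0],[95,-75,0]],(0,255,0)),([[-37,-19,0],[-37,19,0],[37,19,0],[37,-19,0]],(0,0,255)),([[66,-45,78],[66,45,78],[94,45,78],[94,-45,78]],(255,255,0)),([[66,-45,0],[66,45,0],[94,45,0],[94,-45,0]],(255,0,255))):
        q=(proj(n,f(P))-[ox-.5,oy-.5])*k
        cv2.polylines(im,[np.round(q*16).astype(int)],True,col,1,cv2.LINE_AA,4)
    out.append((raw,im))
a=np.vstack([out[0][1],out[0][0]][:1]); H=600
b=out[1][1][:500]
c=np.zeros((600,800,3),np.uint8); c[:a.shape[0],:400]=a; c[:b.shape[0],400:]=b
cv2.imwrite("pics/c2.png",c)
```

```text
(no output)
```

View pics/c2.png

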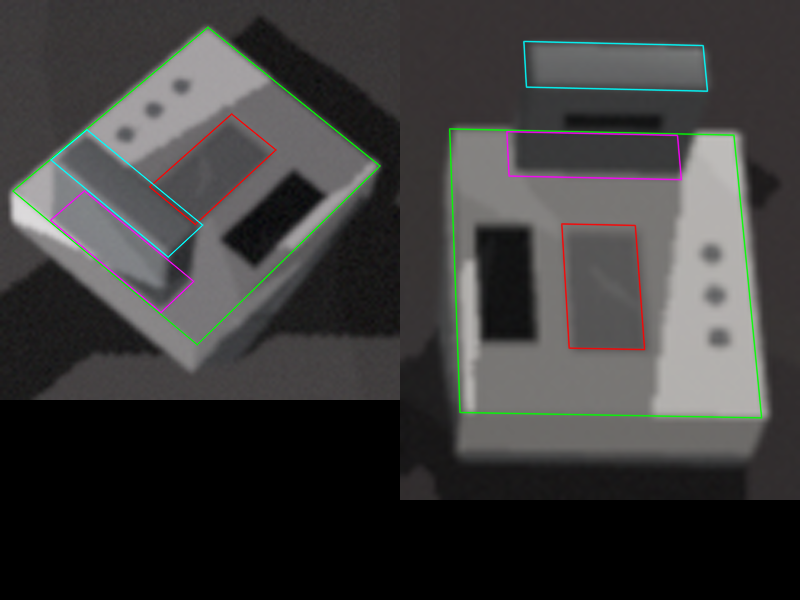

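The red and cyan outlines (recess and head) match the top picture, and the scene picture is off by under 1 px. Estimates: deck origin (479, 214, 80) with yaw 2.45, cassette (467.5, -270) with yaw 0.73. The heights and sizes fit too, so I move.

Emit:
apply_moves:
  increments:
    - {"tx":0.24,"ty":-0.215,"tz":0.07,"rz":-8}
    - {"tx":0.24,"ty":-0.215,"tz":0.07,"rz":-8}
    - {"tx":0.24,"ty":-0.215,"tz":0.07,"rz":-8}
    - {"tx":0.24,"ty":-0.215,"tz":0.07,"rz":-8}
    - {"tx":0.24,"ty":-0.215,"tz":0.07,"rz":-8}
    - {"tx":0.24,"ty":-0.215,"tz":0.07,"rz":-8}
    - {"tx":0.24,"ty":-0.215,"tz":0.07,"rz":-8}
    - {"tx":0.33,"ty":-0.565,"tz":0.07,"rz":-16}
    - {"tx":0.33,"ty":-0.565,"tz":0.07,"rz":-16}
    - {"tx":0.33,"ty":-0.565,"tz":0.07,"rz":-16}
    - {"tx":0.33,"ty":-0.565,"tz":0.07,"rz":-16}
    - {"tx":0.33,"ty":-0.565,"tz":0.07,"rz":-16}

```text
$.increments[0]: bad value
```

Emit:
apply_moves:
  increments:
    - {"tx":0.24,"ty":-0.215,"tz":0.07,"rx":0,"ry":0,"rz":-8,"claw":0.085}
    - {"tx":0.24,"ty":-0.215,"tz":0.07,"rx":0,"ry":0,"rz":-8,"claw":0.085}
    - {"tx":0.24,"ty":-0.215,"tz":0.07,"rx":0,"ry":0,"rz":-8,"claw":0.085}
    - {"tx":0.24,"ty":-0.215,"tz":0.07,"rx":0,"ry":0,"rz":-8,"claw":0.085}
    - {"tx":0.24,"ty":-0.215,"tz":0.07,"rx":0,"ry":0,"rz":-8,"claw":0.085}
    - {"tx":0.24,"ty":-0.215,"tz":0.07,"rx":0,"ry":0,"rz":-8,"claw":0.085}
    - {"tx":0.24,"ty":-0.215,"tz":0.07,"rx":0,"ry":0,"rz":-8,"claw":0.085}
    - {"tx":0.33,"ty":-0.565,"tz":0.07,"rx":0,"ry":0,"rz":-16,"claw":0.085}
    - {"tx":0.33,"ty":-0.565,"tz":0.07,"rx":0,"ry":0,"rz":-16,"claw":0.085}
    - {"tx":0.33,"ty":-0.565,"tz":0.07,"rx":0,"ry":0,"rz":-16,"claw":0.085}
    - {"tx":0.33,"ty":-0.565,"tz":0.07,"rx":0,"ry":0,"rz":-16,"claw":0.085}
    - {"tx":0.33,"ty":-0.565,"tz":0.07,"rx":0,"ry":0,"rz":-16,"claw":0.085}

```text
clock: 1.3
eef_pos: [510.8, 156.6, 301.2]
tool_rot: [-3.141, 0.0, 1.414]
force: [1.0, 1.1, 0.2]
width: 85.1
```

Emit:
apply_moves:
  increments:
    - {"tx":-0.04,"ty":-0.42,"tz":-0.1,"rx":0,"ry":0,"rz":-7.9,"claw":0.085}
    - {"tx":-0.04,"ty":-0.42,"tz":-0.1,"rx":0,"ry":0,"rz":-7.9,"claw":0.085}
    - {"tx":-0.04,"ty":-0.42,"tz":-0.1,"rx":0,"ry":0,"rz":-7.9,"claw":0.085}
    - {"tx":-0.04,"ty":-0.42,"tz":-0.1,"rx":0,"ry":0,"rz":-7.9,"claw":0.085}
    - {"tx":-0.04,"ty":-0.42,"tz":-0.1,"rx":0,"ry":0,"rz":-7.9,"claw":0.085}
    - {"tx":-0.04,"ty":-0.42,"tz":-0.1,"rx":0,"ry":0,"rz":-7.9,"claw":0.085}
    - {"tx":-0.04,"ty":-0.42,"tz":-0.1,"rx":0,"ry":0,"rz":-7.9,"claw":0.085}
    - {"tx":-0.04,"ty":-0.42,"tz":-0.1,"rx":0,"ry":0,"rz":-7.9,"claw":0.085}
    - {"tx":-0.04,"ty":-0.42,"tz":-0.1,"rx":0,"ry":0,"rz":-7.9,"claw":0.085}
    - {"tx":-0.04,"ty":-0.42,"tz":-0.15,"rx":0,"ry":0,"rz":-7.9,"claw":0.085}
    - {"tx":-0.04,"ty":-0.42,"tz":-0.15,"rx":0,"ry":0,"rz":-7.9,"claw":0.085}
    - {"tx":-0.04,"ty":-0.42,"tz":-0.15,"rx":0,"ry":0,"rz":-7.9,"claw":0.085}

```text
clock: 2.5
eef_pos: [470.3, -260.9, 150.9]
tool_rot: [-3.139, 0.001, 0.729]
force: [0.5, 0.4, 0.7]
width: 85.0
```

Emit:
apply_moves:
  increments:
    - {"tx":-0.003,"ty":-0.009,"tz":-0.05,"rx":0,"ry":0,"rz":0,"claw":0.06}
    - {"tx":-0.003,"ty":-0.009,"tz":-0.09,"rx":0,"ry":0,"rz":0,"claw":0.06}
    - {"tx":-0.003,"ty":-0.009,"tz":-0.1,"rx":0,"ry":0,"rz":0,"claw":0.06}
    - {"tx":-0.003,"ty":-0.009,"tz":-0.1,"rx":0,"ry":0,"rz":0,"claw":0.06}
    - {"tx":-0.003,"ty":-0.009,"tz":-0.1,"rx":0,"ry":0,"rz":0,"claw":0.06}

```text
clock: 3.0
eef_pos: [469.5, -271.1, 53.5]
tool_rot: [3.138, -0.001, 0.73]
force: [0.5, -0.2, 0.1]
width: 59.7
```

Run:
```python
from h import *
im={n:get_image(n) for n in("top","scene")}
s=read_state(); print(s["eef_pos"],s["width"])
o=[]
for n,p in(("top",(396,284)),("scene",(236,285))):
    cv2.imwrite(f"pics/{n}1.png",im[n][:,:,::-1])
    x,y=p; o.append(cv2.resize(im[n][y-40:y+40,x-40:x+40,::-1],(400,400),interpolation=cv2.INTER_CUBIC))
    print(n,p,proj(n,s["eef_pos"]))
cv2.imwrite("pics/c3.png",np.hstack(o))
```

```text
[ 469.56971026 -271.10742404   53.56646599] 60.308344387033294
top (396, 284) [[397.48679505 281.42449631]]
scene (236, 285) [[233.77280977 278.51562127]]
```

View pics/c3.png

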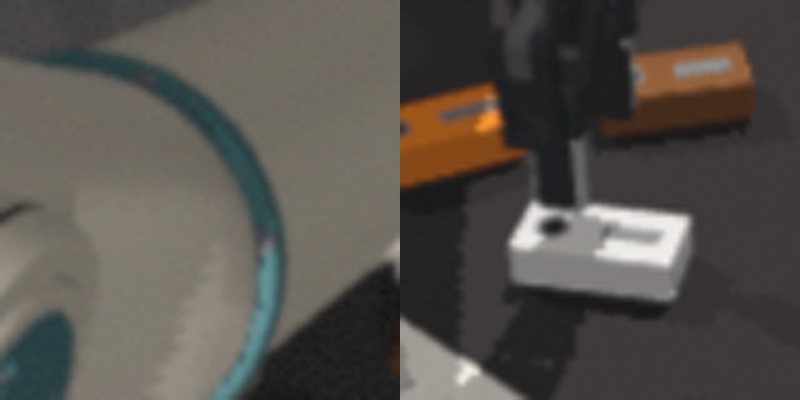

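Run:
```python
from h import *
for z in(53.5,60,66):
  for s in(30,44,-30,-44):
    p=np.array([469.57+.667*s,-271.1-.745*s,z]); print(z,s,(proj("scene",p)-[195.5,244.5])*5+[400,0])
```

```text
53.5 30 [[570.10314603 213.42067512]]
53.5 44 [[559.84617538 234.26274999]]
53.5 -30 [[611.78295689 128.84844617]]
53.5 -44 [[621.00666592 110.15864598]]
60 30 [[568.84122354 200.66805979]]
60 44 [[558.53259344 221.44522581]]
60 -30 [[610.72130301 116.37978892]]
60 -44 [[619.98725153  97.75716978]]
66 30 [[567.6709832  188.82006385]]
66 44 [[557.31433313 209.53583148]]
66 -30 [[609.73715727 104.79989181]]
66 -44 [[619.04234219  86.24059919]]
```

Near finger at crop (562,207) against a predicted (563,~205), so the robot and camera frames agree within about 1 px. Descend and grip.

Emit:
apply_moves:
  increments:
    - {"tx":-0.001,"ty":0.001,"tz":-0.03,"rx":0,"ry":0,"rz":0,"claw":0.06}
    - {"tx":-0.001,"ty":0.001,"tz":-0.047,"rx":0,"ry":0,"rz":0,"claw":0.06}
    - {"tx":-0.001,"ty":0.001,"tz":-0.047,"rx":0,"ry":0,"rz":0,"claw":0.06}
    - {"tx":-0.001,"ty":0.001,"tz":-0.047,"rx":0,"ry":0,"rz":0,"claw":0.06}
    - {"tx":-0.001,"ty":0.001,"tz":-0.047,"rx":0,"ry":0,"rz":0,"claw":0.06}

```text
clock: 3.6
eef_pos: [467.9, -270.2, 5.8]
tool_rot: [3.139, -0.001, 0.729]
force: [-0.1, 0.1, 0.2]
width: 60.0
```

Emit:
apply_moves:
  increments:
    - {"tx":0,"ty":0,"tz":0,"rx":0,"ry":0,"rz":0,"claw":0.025}
    - {"tx":0,"ty":0,"tz":0,"rx":0,"ry":0,"rz":0,"claw":0.025}
    - {"tx":0,"ty":0,"tz":0,"rx":0,"ry":0,"rz":0,"claw":0.025}
    - {"tx":0,"ty":0,"tz":0,"rx":0,"ry":0,"rz":0,"claw":0.025}
    - {"tx":0,"ty":0,"tz":0,"rx":0,"ry":0,"rz":0,"claw":0.025}
    - {"tx":0,"ty":0,"tz":0,"rx":0,"ry":0,"rz":0,"claw":0.025}
    - {"tx":0,"ty":0,"tz":0.03,"rx":0,"ry":0,"rz":0,"claw":0.025}
    - {"tx":0,"ty":0,"tz":0.08,"rx":0,"ry":0,"rz":0,"claw":0.025}
    - {"tx":0,"ty":0,"tz":0.12,"rx":0,"ry":0,"rz":0,"claw":0.025}
    - {"tx":0,"ty":0,"tz":0.17,"rx":0,"ry":0,"rz":0,"claw":0.025}
    - {"tx":0,"ty":0,"tz":0.22,"rx":0,"ry":0,"rz":0,"claw":0.025}
    - {"tx":0,"ty":0,"tz":0.25,"rx":0,"ry":0,"rz":0,"claw":0.025}

```text
clock: 4.8
eef_pos: [467.5, -270.4, 258.4]
tool_rot: [3.137, -0.002, 0.729]
force: [0.9, -0.4, -0.8]
width: 32.5
```

Emit:
apply_moves:
  increments:
    - {"tx":0.06,"ty":0.44,"tz":0.01,"rx":0,"ry":0,"rz":19.7,"claw":0.025}
    - {"tx":0.06,"ty":0.44,"tz":0.01,"rx":0,"ry":0,"rz":19.7,"claw":0.025}
    - {"tx":0.06,"ty":0.44,"tz":0.01,"rx":0,"ry":0,"rz":19.7,"claw":0.025}
    - {"tx":0.06,"ty":0.44,"tz":0.01,"rx":0,"ry":0,"rz":19.7,"claw":0.025}
    - {"tx":0.06,"ty":0.44,"tz":0.01,"rx":0,"ry":0,"rz":19.7,"claw":0.025}
    - {"tx":0.06,"ty":0.44,"tz":0.01,"rx":0,"ry":0,"rz":19.7,"claw":0.025}
    - {"tx":0.06,"ty":0.44,"tz":0.01,"rx":0,"ry":0,"rz":19.7,"claw":0.025}
    - {"tx":0.06,"ty":0.44,"tz":0.01,"rx":0,"ry":0,"rz":19.7,"claw":0.025}
    - {"tx":0.06,"ty":0.44,"tz":0.01,"rx":0,"ry":0,"rz":19.7,"claw":0.025}
    - {"tx":0.06,"ty":0.44,"tz":0.01,"rx":0,"ry":0,"rz":19.7,"claw":0.025}
    - {"tx":0.06,"ty":0.44,"tz":0.01,"rx":0,"ry":0,"rz":19.7,"claw":0.025}
    - {"tx":0.06,"ty":0.44,"tz":0.01,"rx":0,"ry":0,"rz":19.7,"claw":0.025}

```text
clock: 6.0
eef_pos: [526.5, 170.7, 264.4]
tool_rot: [-3.141, -0.0, 2.454]
force: [-0.4, -0.4, -0.7]
width: 32.6
```

Emit:
apply_moves:
  increments:
    - {"tx":0,"ty":0,"tz":0,"rx":3.83,"ry":4.62,"rz":0,"claw":0.025}
    - {"tx":0,"ty":0,"tz":0,"rx":3.83,"ry":4.62,"rz":0,"claw":0.025}
    - {"tx":0,"ty":0,"tz":0,"rx":3.83,"ry":4.62,"rz":0,"claw":0.025}
    - {"tx":0,"ty":0,"tz":0,"rx":3.83,"ry":4.62,"rz":0,"claw":0.025}
    - {"tx":0,"ty":0,"tz":0,"rx":3.83,"ry":4.62,"rz":0,"claw":0.025}
    - {"tx":0,"ty":0,"tz":0,"rx":3.83,"ry":4.62,"rz":0,"claw":0.025}
    - {"tx":0,"ty":0,"tz":0,"rx":3.83,"ry":4.62,"rz":0,"claw":0.025}
    - {"tx":0,"ty":0,"tz":0,"rx":3.83,"ry":4.62,"rz":0,"claw":0.025}

```text
clock: 6.8
eef_pos: [526.2, 171.9, 265.4]
tool_rot: [3.141, -0.522, 2.451]
force: [-0.6, -0.7, -0.6]
width: 32.6
```

```bash
cat >> h.py <<'E'
DECK=[479.,214.,80.];YAW=2.45
def where(h=None):
    s=read_state();R=deckR(YAW);d=R.T@(s["eef_pos"]-DECK)
    print("clock",s["clock"],"tcp in deck",d.round(2),"width",round(s["width"],1),"F deck",(R.T@s["force"]).round(1))
    Rc=Ro.from_euler('xyz',s["tool_rot"]).as_matrix();Rt=R@np.diag([1,-1,-1])
    print("rot units to go",(np.degrees(Ro.from_matrix(Rt@Rc.T).as_rotvec())/5).round(2),"q",s["qpos"].round(2))
    if h is not None: print("shift m to deck z",h,((np.array(DECK)+R[:,2]*h-s["eef_pos"])/1000).round(4))
E
python3 -c "
from h import *
where(60)"
```

```text
clock 6.8 tcp in deck [ 37.98   2.31 192.12] width 32.6 F deck [-0.3  0.9 -0.5]
rot units to go [ 0.    0.02 -0.01] q [-0.14  0.66  0.02  1.49 -0.39  1.38  0.9 ]
shift m to deck z 60 [-0.0241  0.0229 -0.1334]
```

Emit:
apply_moves:
  increments:
    - {"tx":-0.024,"ty":0.023,"tz":-0.133,"rx":0,"ry":0,"rz":0,"claw":0.025}
    - {"tx":-0.024,"ty":0.023,"tz":-0.133,"rx":0,"ry":0,"rz":0,"claw":0.025}
    - {"tx":-0.024,"ty":0.023,"tz":-0.133,"rx":0,"ry":0,"rz":0,"claw":0.025}
    - {"tx":-0.024,"ty":0.023,"tz":-0.133,"rx":0,"ry":0,"rz":0,"claw":0.025}
    - {"tx":-0.024,"ty":0.023,"tz":-0.133,"rx":0,"ry":0,"rz":0,"claw":0.025}
    - {"tx":-0.024,"ty":0.023,"tz":-0.133,"rx":0,"ry":0,"rz":0,"claw":0.025}

```text
clock: 7.4
eef_pos: [504.9, 193.6, 133.5]
tool_rot: [3.138, -0.52, 2.45]
force: [0.5, 0.1, -1.2]
width: 32.9
```

```bash
cat >> h.py <<'E'
def look(k,h,draw=True):
    # overlay of recess and of cassette as expected with top at deck z=h
    s=read_state();R=deckR(YAW);o=[]
    d=R.T@(s["eef_pos"]-DECK)
    for n,(ox,oy) in(("scene",(355,140)),("top",(110,240))):
        im=get_image(n)[:,:,::-1]; cv2.imwrite(f"pics/{n}_{k}.png",im)
        c=cv2.resize(im[oy:oy+95,ox:ox+80],(400,475),interpolation=cv2.INTER_CUBIC)
        L=[(np.array([[-37,-19,0],[-37,19,0],[37,19,0],[37,-19,0]]),(0,0,255))]
        for z in((h,h-20) if h is not None else ()): L.append((np.array([[-35,-17,z],[-35,17,z],[35,17,z],[35,-17,z]])+[d[0],d[1],0],(0,255,0)))
        for P,col in L if draw else []:
            q=(proj(n,P@R.T+DECK)-[ox-.5,oy-.5])*5
            cv2.polylines(c,[np.round(q*16).astype(int)],True,col,1,cv2.LINE_AA,4)
        o.append(c)
    cv2.imwrite(f"pics/o_{k}.png",np.hstack(o))
E
python3 -c "
from h import *
where(40)
look('a',74)"
```

```text
clock 7.4 tcp in deck [-1.76 -0.83 62.82] width 32.9 F deck [-0.9 -0.4 -0.9]
rot units to go [-0.    0.05  0.02] q [-0.16  0.79 -0.01  1.65 -0.43  1.09  0.98]
shift m to deck z 40 [-0.0105  0.0076 -0.0189]
```

View pics/o_a.png

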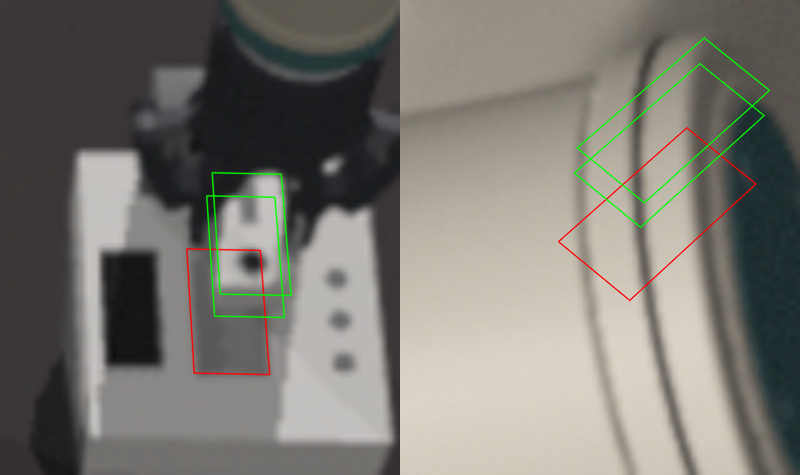

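Emit:
apply_moves:
  increments:
    - {"tx":-0.0105,"ty":0.0076,"tz":-0.019,"rx":0,"ry":0,"rz":0,"claw":0.025}
    - {"tx":-0.0105,"ty":0.0076,"tz":-0.019,"rx":0,"ry":0,"rz":0,"claw":0.025}
    - {"tx":-0.0213,"ty":0.0165,"tz":-0.0431,"rx":0,"ry":0,"rz":0,"claw":0.025}
    - {"tx":-0.0213,"ty":0.0165,"tz":-0.0431,"rx":0,"ry":0,"rz":0,"claw":0.025}
    - {"tx":-0.0213,"ty":0.0165,"tz":-0.0431,"rx":0,"ry":0,"rz":0,"claw":0.025}
    - {"tx":-0.0213,"ty":0.0165,"tz":-0.0431,"rx":0,"ry":0,"rz":0,"claw":0.025}

```text
clock: 8.1
eef_pos: [483.1, 209.5, 89.3]
tool_rot: [3.14, -0.522, 2.448]
force: [-0.6, 0.3, -1.1]
width: 32.3
```

```bash
python3 -c "
from h import *
where(0)
look('b',None,False)
im=cv2.imread('pics/scene_b.png');
P=proj('scene',np.array([[0,0,0.]])@deckR(YAW).T+DECK);print(P)
cv2.imwrite('pics/b2.png',cv2.resize(im[170:220,375:435],(720,600),interpolation=cv2.INTER_CUBIC))"
```

```text
clock 8.1 tcp in deck [-0.58  0.8  11.09] width 32.3 F deck [ 0.   0.2 -1.3]
rot units to go [0.   0.02 0.03] q [-0.18  0.83 -0.03  1.72 -0.46  0.98  1.01]
shift m to deck z 0 [-0.0041  0.0045 -0.0093]
[[399.94485458 201.58898964]]
```

View pics/b2.png

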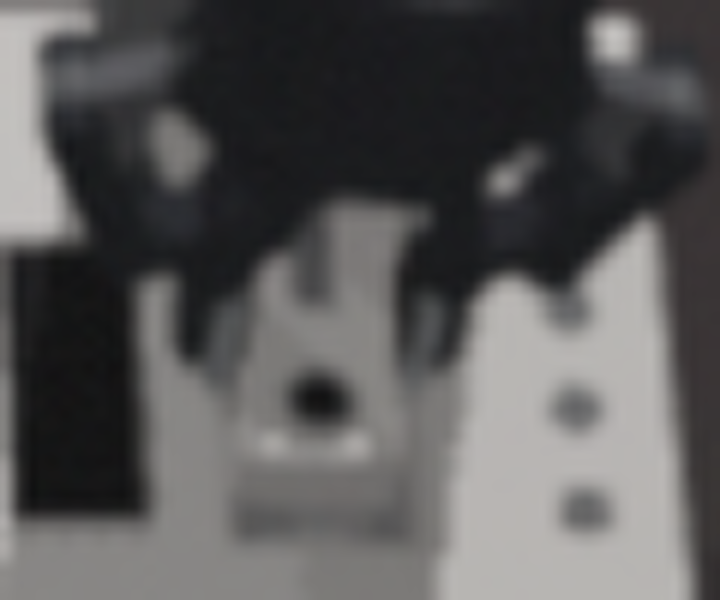

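```bash
python3 -c "
from h import *
R=deckR(YAW);f=lambda p:((proj('scene',np.array(p,float)@R.T+DECK)-[374.5,169.5])*12).round(0).tolist()
print('recess front',f([[-37,19,0],[-37,-19,0]]))
for t in(25,23,27): print('well',f([[-21.6,.8,t]]),'front top',f([[-35.6,17.8,t],[-35.6,-16.2,t]]),'front bottom',f([[-35.6,17.8,t-20],[-35.6,-16.2,t-20]]))
print('per mm x,y', f([[-21.6,.8,25],[-20.6,.8,25],[-21.6,1.8,25]]))
im=cv2.imread('pics/scene_b.png').mean(2)
print(im[198:220,399:404].mean(1).round(0))
for r in(206,207,210,213,214): print(r,im[r,390:414].round(0))
"
```

```text
recess front [[225.0, 534.0], [406.0, 538.0]]
well [[325.0, 410.0]] front top [[246.0, 467.0], [411.0, 470.0]] front bottom [[233.0, 516.0], [396.0, 519.0]]
well [[323.0, 415.0]] front top [[245.0, 472.0], [409.0, 475.0]] front bottom [[232.0, 521.0], [394.0, 524.0]]
well [[326.0, 405.0]] front top [[248.0, 462.0], [412.0, 465.0]] front bottom [[235.0, 512.0], [397.0, 515.0]]
per mm x,y [[325.0, 410.0], [324.0, 406.0], [320.0, 410.0]]
[131. 128. 112.  80.  47.  37.  55.  90. 121. 140. 130. 113. 110. 108.
 101.  97. 105. 116. 123. 124. 124. 125.]
206 [134. 134. 132. 127. 129. 138. 143. 157. 149. 125. 116. 113. 115. 134.
 155. 148. 129. 129. 125. 113. 118. 122. 128. 156.]
207 [134. 134. 133. 128. 128. 134. 143. 157. 153. 139. 135. 135. 139. 150.
 162. 152. 128. 125. 121. 112. 117. 124. 141. 167.]
210 [134. 134. 133. 128. 118. 110. 110. 110. 110. 110. 110. 110. 110. 111.
 110. 110. 109. 106.  99. 107. 116. 125. 153. 178.]
213 [134. 134. 134. 126. 105.  90.  88.  89.  89.  93.  98.  98.  98.  99.
  97.  95.  88.  88.  92. 103. 115. 125. 153. 178.]
214 [134. 135. 134. 128. 111.  95.  95.  99. 100. 102. 107. 106. 106. 105.
 100.  96.  90.  89.  93. 104. 115. 124. 153. 178.]
```

```bash
python3 -c "
from h import *
R=deckR(YAW)
im=cv2.imread('pics/scene0.png').mean(2)
L=proj('scene',np.array([[-37,19,0],[-37,-19,0],[37,-19,0],[37,19,0]],float)@R.T+DECK);print(L.round(1))
for r in(193,198,203,208,212): print(r,im[r,388:416].round(0))
print('cols',im[184:222,394:408].mean(1).round(0))
t=cv2.imread('pics/top0.png').mean(2)
print(proj('top',np.array([[-37,19,0],[-37,-19,0],[37,-19,0],[37,19,0]],float)@R.T+DECK).round(1))
# profiles in deck coordinates
for n,i in(('scene',im),('top',t)):
  def prof(P):
    q=proj(n,np.array(P,float)@R.T+DECK).astype(np.float32); return cv2.remap(i.astype(np.float32),q[:,0].reshape(-1,1),q[:,1].reshape(-1,1),cv2.INTER_LINEAR).ravel()
  ys=np.arange(-28,29,1);xs=np.arange(-48,49,1)
  py=np.mean([prof([[x,y,0] for y in ys]) for x in range(-30,-8,2)],0)
  px=np.mean([prof([[x,y,0] for x in xs]) for y in range(-14,15,2)],0)
  print(n,'y',dict(zip(ys.tolist(),py.round().astype(int).tolist())));print('x',dict(zip(xs.tolist(),px.round().astype(int).tolist())))
"
```

```text
[[393.2 214. ]
 [408.3 214.3]
 [406.5 189.5]
 [391.8 189.2]]
193 [118. 119. 119. 119. 112.  98.  88.  87.  86.  86.  87.  87.  86.  87.
  88.  87.  86.  87.  89.  97. 109. 117. 119. 119. 118. 121. 138. 164.]
198 [119. 118. 119. 118. 116. 105.  88.  86.  86.  87.  90.  90.  86.  86.
  86.  87.  86.  86.  87.  93. 104. 114. 118. 118. 119. 122. 151. 174.]
203 [116. 118. 119. 118. 116. 106.  91.  86.  85.  85.  86.  87.  88.  89.
  92.  95.  94.  89.  85.  88.  99. 111. 117. 118. 120. 138. 164. 176.]
208 [115. 118. 118. 119. 117. 109.  96.  86.  85.  84.  85.  85.  84.  85.
  85.  85.  85.  84.  84.  86.  94. 105. 113. 120. 136. 163. 176. 177.]
212 [115. 118. 118. 118. 117. 112.  99.  86.  84.  84.  84.  84.  85.  84.
  85.  85.  85.  85.  84.  84.  90. 101. 112. 121. 149. 174. 177. 176.]
cols [118. 118. 118. 118. 119. 119. 113. 102.  92.  88.  88.  87.  87.  87.
  88.  88.  88.  88.  89.  89.  88.  87.  87.  86.  86.  85.  86.  85.
  86.  86.  89. 106. 116. 118. 118. 118. 118. 118.]
[[180.6 276.2]
 [166.7 265. ]
 [141.1 287.7]
 [155.4 299.5]]
scene y {-28: 130, -27: 122, -26: 118, -25: 
[... 1896 characters left out ...]
 -36: 108, -35: 106, -34: 102, -33: 98, -32: 93, -31: 88, -30: 84, -29: 80, -28: 78, -27: 77, -26: 77, -25: 77, -24: 77, -23: 77, -22: 77, -21: 77, -20: 77, -19: 77, -18: 77, -17: 77, -16: 77, -15: 77, -14: 77, -13: 77, -12: 77, -11: 77, -10: 77, -9: 77, -8: 77, -7: 78, -6: 78, -5: 78, -4: 78, -3: 79, -2: 79, -1: 80, 0: 80, 1: 80, 2: 81, 3: 81, 4: 81, 5: 81, 6: 81, 7: 81, 8: 81, 9: 81, 10: 80, 11: 80, 12: 80, 13: 80, 14: 80, 15: 80, 16: 80, 17: 80, 18: 80, 19: 80, 20: 80, 21: 79, 22: 79, 23: 79, 24: 79, 25: 79, 26: 79, 27: 79, 28: 79, 29: 79, 30: 79, 31: 79, 32: 78, 33: 77, 34: 76, 35: 75, 36: 75, 37: 75, 38: 77, 39: 81, 40: 84, 41: 86, 42: 87, 43: 87, 44: 87, 45: 88, 46: 88, 47: 88, 48: 89}
```

```bash
python3 -c "
from h import *
R=deckR(YAW)
i=cv2.imread('pics/scene_b.png').mean(2).astype(np.float32)
def prof(P):
    q=proj('scene',np.array(P,float)@R.T+DECK).astype(np.float32); return cv2.remap(i,q[:,0].reshape(-1,1),q[:,1].reshape(-1,1),cv2.INTER_CUBIC).ravel().round().astype(int)
ys=np.arange(-26,27,1)
for z,xs in((25.3,(-33,-31,-29,-27)),(17,(-35,)),(14,(-35,)),(11,(-35,))):
  print('z',z);print(ys.tolist())
  for x in xs: print(x,prof([[x,y,z] for y in ys]).tolist())
xs=np.arange(-45,0)
print(xs.tolist())
for y in(-8,-4,0,2,4,8): print(y,prof([[x,y,25.3] for x in xs]).tolist())
g=np.array([[x,y,25.3] for x in np.arange(-32,-5,.5) for y in np.arange(-11,12,.5)]);v=prof(g);w=np.clip(85-v,0,None)
print('well',(g*w[:,None]).sum(0)/w.sum())
"
```

```text
z 25.3
[-26, -25, -24, -23, -22, -21, -20, -19, -18, -17, -16, -15, -14, -13, -12, -11, -10, -9, -8, -7, -6, -5, -4, -3, -2, -1, 0, 1, 2, 3, 4, 5, 6, 7, 8, 9, 10, 11, 12, 13, 14, 15, 16, 17, 18, 19, 20, 21, 22, 23, 24, 25, 26]
-33 [158, 147, 136, 129, 124, 120, 118, 115, 112, 111, 111, 114, 116, 117, 119, 119, 120, 125, 133, 141, 146, 148, 149, 147, 143, 141, 139, 137, 135, 134, 134, 134, 135, 136, 138, 140, 143, 145, 148, 146, 142, 137, 133, 131, 129, 127, 127, 126, 127, 128, 131, 133, 134]
-31 [157, 147, 136, 129, 123, 120, 118, 115, 112, 112, 115, 119, 122, 124, 126, 125, 126, 135, 144, 155, 161, 164, 162, 156, 148, 143, 139, 135, 134, 133, 133, 133, 134, 135, 140, 146, 153, 159, 162, 160, 154, 147, 141, 139, 135, 132, 130, 128, 127, 128, 131, 133, 134]
-29 [146, 136, 128, 125, 122, 120, 119, 115, 113, 113, 117, 123, 126, 127, 128, 127, 127, 135, 145, 155, 161, 162, 157, 149, 137, 129, 123, 119, 119, 119, 119, 121, 122, 124, 132, 141, 150, 157, 159, 157, 151, 144, 141, 140, 136, 132, 129, 127, 127, 128, 130, 132, 133]
-27 [138, 128, 122, 122, 121, 120, 119, 116, 114, 115, 120, 125
[... 2548 characters left out ...]
 133, 132]
2 [103, 105, 108, 109, 109, 110, 110, 110, 114, 119, 124, 130, 135, 137, 134, 128, 119, 106, 96, 85, 68, 55, 43, 31, 25, 22, 19, 20, 26, 36, 46, 61, 77, 89, 104, 115, 121, 128, 131, 132, 133, 134, 134, 133, 132]
4 [104, 106, 109, 110, 110, 110, 110, 110, 113, 118, 123, 129, 134, 135, 133, 127, 119, 108, 100, 89, 73, 61, 48, 35, 28, 24, 22, 25, 32, 43, 54, 69, 84, 94, 106, 115, 119, 124, 127, 128, 130, 131, 132, 132, 132]
8 [103, 105, 108, 109, 109, 110, 110, 110, 114, 119, 125, 133, 138, 140, 140, 137, 132, 125, 119, 113, 105, 100, 93, 87, 83, 80, 78, 81, 86, 92, 99, 107, 113, 117, 120, 122, 122, 122, 122, 123, 124, 124, 125, 126, 128]
well [-19.35934838   1.69713586  25.3       ]
```

Crop b2: well at (320,399), cassette front top edge spans about x=243 to 403, recess front edge spans about 234 to 414. Allowing for parallax, the cassette is about 4 mm too far in +y and about 1 mm in +x of the recess. I correct this and lower a little.

Emit:
apply_moves:
  increments:
    - {"tx":0.0032,"ty":0.0026,"tz":-0.0005,"rx":0,"ry":0,"rz":0,"claw":0.025}
    - {"tx":0.0032,"ty":0.0026,"tz":-0.0005,"rx":0,"ry":0,"rz":0,"claw":0.025}
    - {"tx":0.0017,"ty":0.0039,"tz":-0.004,"rx":0,"ry":0,"rz":0,"claw":0.025}
    - {"tx":0.0017,"ty":0.0039,"tz":-0.004,"rx":0,"ry":0,"rz":0,"claw":0.025}
    - {"tx":0.0017,"ty":0.0039,"tz":-0.004,"rx":0,"ry":0,"rz":0,"claw":0.025}

```text
clock: 8.7
eef_pos: [483.0, 213.9, 84.0]
tool_rot: [-3.14, -0.524, 2.448]
force: [-0.3, -0.5, -0.8]
width: 32.4
```

```bash
python3 -c "
from h import *
where(0)
look('c',None,False)
im=cv2.imread('pics/scene_c.png');
cv2.imwrite('pics/b3.png',cv2.resize(im[170:220,375:435],(720,600),interpolation=cv2.INTER_CUBIC))
i=im.mean(2).astype(np.float32);R=deckR(YAW)
z=read_state()['eef_pos'];z=(R.T@(z-DECK))[2]+14.2
g=np.array([[x,y,z] for x in np.arange(-32,-5,.5) for y in np.arange(-14,10,.5)])
q=proj('scene',g@R.T+DECK).astype(np.float32);v=cv2.remap(i,q[:,0].reshape(-1,1),q[:,1].reshape(-1,1),cv2.INTER_CUBIC).ravel()
w=np.clip(85-v,0,None);print('well',(g*w[:,None]).sum(0)/w.sum())
"
```

```text
clock 8.7 tcp in deck [-0.69 -2.49  5.05] width 32.4 F deck [-0.5  0.6 -0.6]
rot units to go [ 0.   -0.01  0.02] q [-0.19  0.84 -0.03  1.72 -0.47  0.97  1.01]
shift m to deck z 0 [-0.004   0.0001 -0.004 ]
well [-19.40705474  -1.57587948  19.4698616 ]
```

View pics/b3.png

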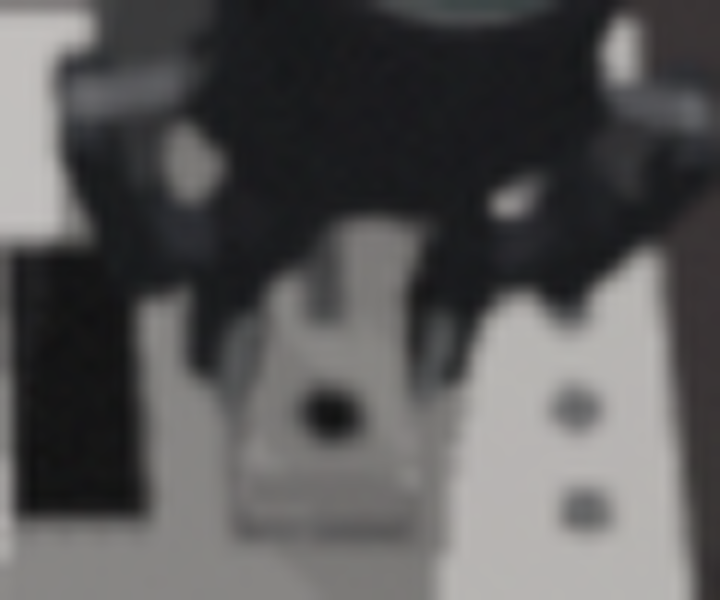

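The cassette bottom is now level with the deck with no contact force, and the front face (238 to 410) sits between the recess edges (234 to 414). A small trim, then lower with force checks.

Emit:
apply_moves:
  increments:
    - {"tx":0.0012,"ty":0.0001,"tz":-0.0005,"rx":0,"ry":0,"rz":0,"claw":0.025}
    - {"tx":0.0004,"ty":0.0007,"tz":-0.0022,"rx":0,"ry":0,"rz":0,"claw":0.025}
    - {"tx":0,"ty":0.0011,"tz":-0.0031,"rx":0,"ry":0,"rz":0,"claw":0.025}
    - {"tx":0,"ty":0.0011,"tz":-0.0031,"rx":0,"ry":0,"rz":0,"claw":0.025}

```text
clock: 9.2
eef_pos: [483.0, 215.1, 80.9]
tool_rot: [-3.141, -0.524, 2.448]
force: [-1.0, 0.3, 0.1]
width: 32.5
```

```bash
python3 -c "
from h import *
where(0)"
```

```text
clock 9.2 tcp in deck [-1.6  -3.4   2.01] width 32.5 F deck [ 0.9  0.4 -0.4]
rot units to go [ 0.   -0.01  0.02] q [-0.19  0.85 -0.04  1.72 -0.47  0.97  1.01]
shift m to deck z 0 [-0.004  -0.0011 -0.0009]
```

Emit:
apply_moves:
  increments:
    - {"tx":-0.0004,"ty":0.0003,"tz":-0.0009,"rx":0,"ry":0,"rz":0,"claw":0.025}
    - {"tx":-0.0008,"ty":0.0006,"tz":-0.0017,"rx":0,"ry":0,"rz":0,"claw":0.025}
    - {"tx":-0.0008,"ty":0.0006,"tz":-0.0017,"rx":0,"ry":0,"rz":0,"claw":0.025}

```text
clock: 9.5
eef_pos: [482.3, 215.7, 79.3]
tool_rot: [-3.141, -0.524, 2.448]
force: [-0.2, -0.1, -0.5]
width: 32.6
```

Emit:
apply_moves:
  increments:
    - {"tx":-0.0004,"ty":0.0003,"tz":-0.0009,"rx":0,"ry":0,"rz":0,"claw":0.025}
    - {"tx":-0.0006,"ty":0.0005,"tz":-0.0013,"rx":0,"ry":0,"rz":0,"claw":0.025}
    - {"tx":-0.0006,"ty":0.0005,"tz":-0.0013,"rx":0,"ry":0,"rz":0,"claw":0.025}

```text
clock: 9.8
eef_pos: [482.2, 215.9, 78.4]
tool_rot: [-3.141, -0.523, 2.448]
force: [0.6, -1.3, 2.5]
width: 32.7
```

```bash
python3 -c "
from h import *
where(0)"
```

```text
clock 9.8 tcp in deck [-1.85 -3.48 -0.73] width 32.7 F deck [0.1 0.6 2.8]
rot units to go [0.   0.   0.02] q [-0.19  0.85 -0.04  1.73 -0.47  0.96  1.01]
shift m to deck z 0 [-0.0032 -0.0019  0.0016]
```

Emit:
apply_moves:
  increments:
    - {"tx":-0.0006,"ty":0.0005,"tz":-0.0013,"rx":0,"ry":0,"rz":0,"claw":0.025}
    - {"tx":-0.0006,"ty":0.0005,"tz":-0.0013,"rx":0,"ry":0,"rz":0,"claw":0.025}

```text
clock: 10.0
eef_pos: [482.2, 215.9, 78.4]
tool_rot: [3.141, -0.523, 2.448]
force: [1.7, -3.5, 12.3]
width: 32.6
```

```bash
python3 -c "
from h import *
where(0)
look('d',None,False)
im=cv2.imread('pics/scene_d.png');
cv2.imwrite('pics/b4.png',cv2.resize(im[170:220,375:435],(720,600),interpolation=cv2.INTER_CUBIC))"
```

```text
clock 10.0 tcp in deck [-1.86 -3.53 -0.79] width 32.6 F deck [ 3.   1.6 12.4]
rot units to go [0.   0.01 0.02] q [-0.19  0.85 -0.04  1.73 -0.47  0.96  1.01]
shift m to deck z 0 [-0.0032 -0.0019  0.0016]
```

View pics/b4.png

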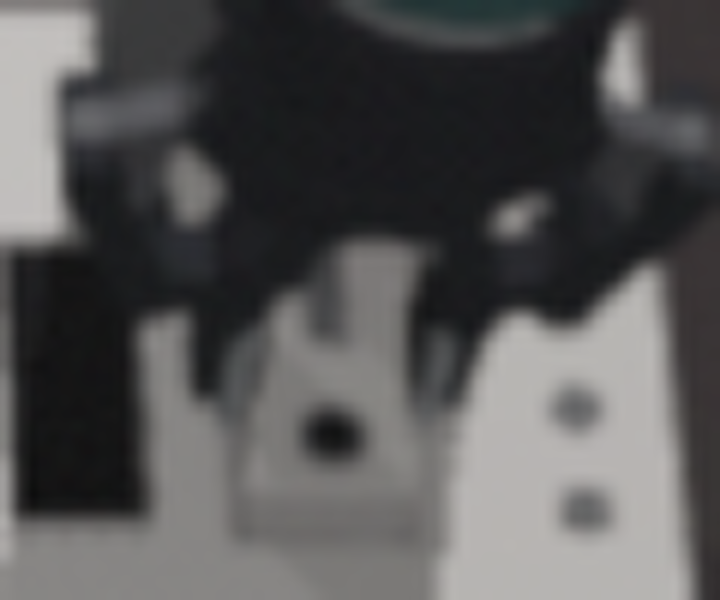

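Force rises to 12 N with no motion, so the fingertips are most likely on the deck. The cassette is well inside the recess with its well at the front. I unload, release, retreat along the normal and look.

Emit:
apply_moves:
  increments:
    - {"tx":0.0008,"ty":-0.0006,"tz":0.0017,"rx":0,"ry":0,"rz":0,"claw":0.025}
    - {"tx":0.0008,"ty":-0.0006,"tz":0.0017,"rx":0,"ry":0,"rz":0,"claw":0.05}
    - {"tx":0.0008,"ty":-0.0006,"tz":0.0017,"rx":0,"ry":0,"rz":0,"claw":0.05}
    - {"tx":0.0008,"ty":-0.0006,"tz":0.0017,"rx":0,"ry":0,"rz":0,"claw":0.05}
    - {"tx":0.0008,"ty":-0.0006,"tz":0.0017,"rx":0,"ry":0,"rz":0,"claw":0.05}
    - {"tx":0.0085,"ty":-0.007,"tz":0.019,"rx":0,"ry":0,"rz":0,"claw":0.05}
    - {"tx":0.0162,"ty":-0.0134,"tz":0.0364,"rx":0,"ry":0,"rz":0,"claw":0.05}
    - {"tx":0.0162,"ty":-0.0134,"tz":0.0364,"rx":0,"ry":0,"rz":0,"claw":0.0}
    - {"tx":0.0162,"ty":-0.0134,"tz":0.0364,"rx":0,"ry":0,"rz":0,"claw":0.0}
    - {"tx":0.0162,"ty":-0.0134,"tz":0.0364,"rx":0,"ry":0,"rz":0,"claw":0.0}
    - {"tx":0.0162,"ty":-0.0134,"tz":0.0364,"rx":0,"ry":0,"rz":0,"claw":0.0}
    - {"tx":0.0162,"ty":-0.0134,"tz":0.0364,"rx":0,"ry":0,"rz":0,"claw":0.0}

```text
clock: 11.3
eef_pos: [496.8, 203.4, 112.7]
tool_rot: [-3.14, -0.525, 2.448]
force: [-0.4, 0.1, 0.2]
width: 0.5
```

```bash
python3 -c "
from h import *
where(15)
look('e',None,False)
im=cv2.imread('pics/scene_e.png');
cv2.imwrite('pics/b5.png',cv2.resize(im[170:220,375:435],(720,600),interpolation=cv2.INTER_CUBIC))"
```

```text
clock 11.3 tcp in deck [-1.38 -3.21 38.54] width 0.5 F deck [0.4 0.2 0. ]
rot units to go [ 0.   -0.02  0.01] q [-0.18  0.81 -0.02  1.68 -0.45  1.05  0.99]
shift m to deck z 15 [-0.012   0.0058 -0.0197]
```

View pics/b5.png

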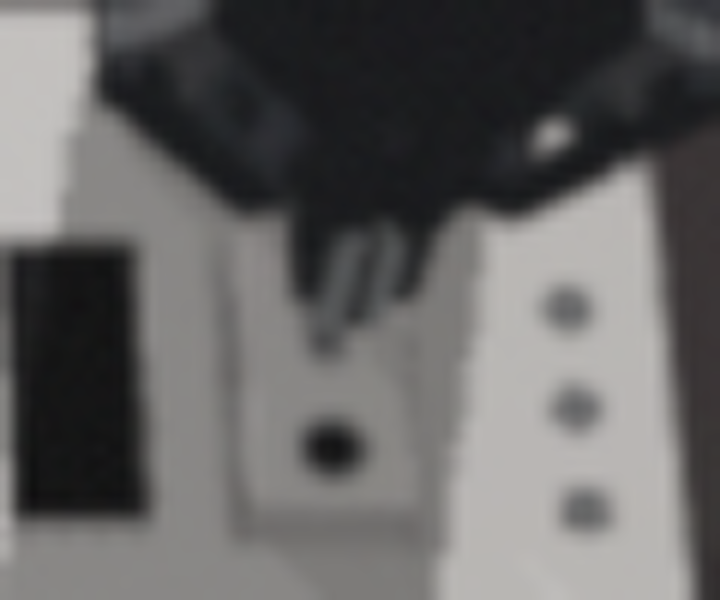

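Well now at (333,450), 14 px lower after release: the cassette has dropped onto the carrier and slid against the lower wall. Closed fingers now press at its centre.

Emit:
apply_moves:
  increments:
    - {"tx":-0.009,"ty":0.0069,"tz":-0.02,"rx":0,"ry":0,"rz":0,"claw":0.0}
    - {"tx":-0.009,"ty":0.0069,"tz":-0.02,"rx":0,"ry":0,"rz":0,"claw":0.0}
    - {"tx":-0.0103,"ty":0.008,"tz":-0.023,"rx":0,"ry":0,"rz":0,"claw":0.0}
    - {"tx":-0.0103,"ty":0.008,"tz":-0.023,"rx":0,"ry":0,"rz":0,"claw":0.0}
    - {"tx":-0.0103,"ty":0.008,"tz":-0.023,"rx":0,"ry":0,"rz":0,"claw":0.0}

```text
clock: 11.9
eef_pos: [487.8, 211.0, 90.6]
tool_rot: [3.142, -0.523, 2.448]
force: [-0.1, -0.4, 0.1]
width: -0.4
```

Emit:
apply_moves:
  increments:
    - {"tx":-0.0008,"ty":0.0006,"tz":-0.0017,"rx":0,"ry":0,"rz":0,"claw":0.0}
    - {"tx":-0.0015,"ty":0.0013,"tz":-0.0035,"rx":0,"ry":0,"rz":0,"claw":0.0}
    - {"tx":-0.0015,"ty":0.0013,"tz":-0.0035,"rx":0,"ry":0,"rz":0,"claw":0.0}

```text
clock: 12.2
eef_pos: [486.5, 212.2, 87.3]
tool_rot: [3.141, -0.523, 2.448]
force: [0.8, -1.7, 4.3]
width: -0.1
```

```bash
python3 -c "
from h import *
where(0)"
```

```text
clock 12.2 tcp in deck [-2.37 -3.41  9.76] width -0.1 F deck [0.6 0.8 4.5]
rot units to go [0.   0.01 0.03] q [-0.19  0.84 -0.03  1.71 -0.46  0.98  1.  ]
shift m to deck z 0 [-0.0075  0.0018 -0.0073]
```

Emit:
apply_moves:
  increments:
    - {"tx":-0.0008,"ty":0.0006,"tz":-0.0017,"rx":0,"ry":0,"rz":0,"claw":0.0}
    - {"tx":-0.0015,"ty":0.0013,"tz":-0.0035,"rx":0,"ry":0,"rz":0,"claw":0.0}
    - {"tx":-0.0023,"ty":0.0019,"tz":-0.0052,"rx":0,"ry":0,"rz":0,"claw":0.0}
    - {"tx":-0.0023,"ty":0.0019,"tz":-0.0052,"rx":0,"ry":0,"rz":0,"claw":0.0}

```text
clock: 12.6
eef_pos: [484.1, 214.1, 82.1]
tool_rot: [3.141, -0.523, 2.448]
force: [1.0, -1.7, 3.8]
width: 0.0
```

```bash
python3 -c "
from h import *
where(0)"
```

```text
clock 12.6 tcp in deck [-2.32 -3.38  3.73] width 0.0 F deck [0.3 0.6 4.2]
rot units to go [0.   0.01 0.02] q [-0.19  0.85 -0.03  1.72 -0.47  0.97  1.01]
shift m to deck z 0 [-0.0051 -0.0001 -0.0021]
```

Moving steadily at about 4 to 5 N. I continue to the stop.

Emit:
apply_moves:
  increments:
    - {"tx":-0.0008,"ty":0.0006,"tz":-0.0017,"rx":0,"ry":0,"rz":0,"claw":0.0}
    - {"tx":-0.0015,"ty":0.0013,"tz":-0.0035,"rx":0,"ry":0,"rz":0,"claw":0.0}
    - {"tx":-0.0015,"ty":0.0013,"tz":-0.0035,"rx":0,"ry":0,"rz":0,"claw":0.0}

```text
clock: 12.9
eef_pos: [482.6, 215.4, 78.6]
tool_rot: [3.141, -0.523, 2.448]
force: [1.6, -2.0, 6.3]
width: -0.0
```

Emit:
apply_moves:
  increments:
    - {"tx":-0.0006,"ty":0.0005,"tz":-0.0013,"rx":0,"ry":0,"rz":0,"claw":0.0}
    - {"tx":-0.0006,"ty":0.0005,"tz":-0.0013,"rx":0,"ry":0,"rz":0,"claw":0.0}

```text
clock: 13.1
eef_pos: [482.6, 215.4, 78.5]
tool_rot: [3.141, -0.522, 2.448]
force: [1.0, -5.0, 13.8]
width: -0.0
```

```bash
python3 -c "
from h import *
where(0)"
```

```text
clock 13.1 tcp in deck [-2.37 -3.41 -0.35] width -0.0 F deck [ 3.5  3.2 14. ]
rot units to go [0.   0.02 0.03] q [-0.19  0.85 -0.04  1.73 -0.47  0.96  1.01]
shift m to deck z 0 [-0.0036 -0.0014  0.0015]
```

Emit:
apply_moves:
  increments:
    - {"tx":-0.0004,"ty":0.0003,"tz":-0.0009,"rx":0,"ry":0,"rz":0,"claw":0.0}
    - {"tx":-0.0008,"ty":0.0006,"tz":-0.0017,"rx":0,"ry":0,"rz":0,"claw":0.0}
    - {"tx":-0.0008,"ty":0.0006,"tz":-0.0017,"rx":0,"ry":0,"rz":0,"claw":0.0}

```text
clock: 13.4
eef_pos: [482.7, 215.5, 78.4]
tool_rot: [3.139, -0.522, 2.448]
force: [3.2, -9.1, 25.9]
width: -0.3
```

```bash
python3 -c "
from h import *
where(0)"
```

```text
clock 13.4 tcp in deck [-2.42 -3.47 -0.4 ] width -0.3 F deck [ 5.7  5.  26.5]
rot units to go [-0.    0.03  0.04] q [-0.19  0.85 -0.04  1.73 -0.47  0.96  1.01]
shift m to deck z 0 [-0.0037 -0.0015  0.0016]
```

Hard stop: 26 N and no further motion. Retreating square to the deck, then away to look.

Emit:
apply_moves:
  increments:
    - {"tx":0.0027,"ty":-0.0022,"tz":0.006,"rx":0,"ry":0,"rz":0,"claw":0.0}
    - {"tx":0.015,"ty":-0.0124,"tz":0.034,"rx":0,"ry":0,"rz":0,"claw":0.0}
    - {"tx":0.033,"ty":-0.027,"tz":0.074,"rx":0,"ry":0,"rz":0,"claw":0.0}
    - {"tx":0.05,"ty":-0.041,"tz":0.113,"rx":0,"ry":0,"rz":0,"claw":0.0}
    - {"tx":0.06,"ty":-0.06,"tz":0.15,"rx":0,"ry":0,"rz":0,"claw":0.0}
    - {"tx":0.0,"ty":-0.25,"tz":0.25,"rx":0,"ry":0,"rz":0,"claw":0.0}
    - {"tx":0.0,"ty":-0.25,"tz":0.25,"rx":0,"ry":0,"rz":0,"claw":0.0}
    - {"tx":0.0,"ty":-0.25,"tz":0.25,"rx":0,"ry":0,"rz":0,"claw":0.0}
    - {"tx":0.0,"ty":-0.25,"tz":0.25,"rx":0,"ry":0,"rz":0,"claw":0.0}
    - {"tx":0.0,"ty":-0.25,"tz":0.25,"rx":0,"ry":0,"rz":0,"claw":0.0}
    - {"tx":0.0,"ty":-0.25,"tz":0.25,"rx":0,"ry":0,"rz":0,"claw":0.0}
    - {"tx":0.0,"ty":-0.25,"tz":0.25,"rx":0,"ry":0,"rz":0,"claw":0.0}

```text
clock: 14.6
eef_pos: [480.7, -32.0, 324.7]
tool_rot: [3.141, -0.525, 2.449]
force: [0.1, 0.7, -0.1]
width: -0.1
```

```bash
python3 -c "
from h import *
look('f',None,False)
s=cv2.imread('pics/scene_f.png');t=cv2.imread('pics/top_f.png')
a=cv2.resize(s[175:225,380:430],(400,400),interpolation=cv2.INTER_CUBIC);b=cv2.resize(t[240:320,110:190],(400,400),interpolation=cv2.INTER_CUBIC)
c=cv2.resize(t,(267,200));d=cv2.resize(s,(267,200));e=np.zeros((200,266,3),np.uint8)
cv2.imwrite('pics/fin.png',np.vstack([np.hstack([a,b]),np.hstack([c,d,e])]))"
```

```text
(no output)
```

View pics/fin.png

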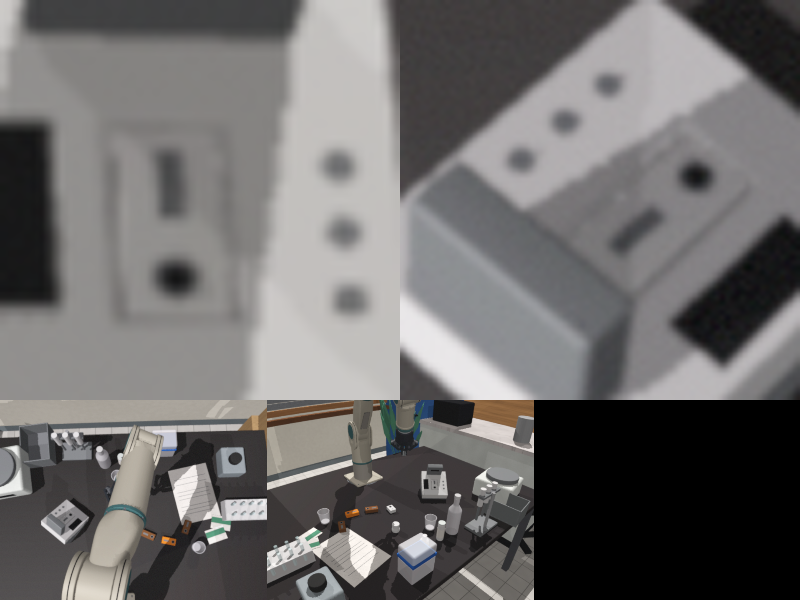

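The final picture shows the cassette in the recess, with no front face standing proud, a thin even gap all round, the well at the front end (scene crop (177,278)), and the bystanders in place.

```bash
python3 -c "
from cell import *
print(finish_job(),read_state()['clock'])"
```

```text
the job is handed in; nothing more can be done
the job is handed in; nothing more can be done
```

I loaded the long cassette face up into the reader's recess with its well at the lower, front end, and pressed it to the stop. The job was handed in after about 15 s on the robot's clock, with the arm clear.

- **Pressing:** The carrier moved about 10–11 mm at roughly 4–5 N. It then stopped hard: 14 N, then 26 N, with no further travel.
- **Final pictures:** In both cameras the cassette looks flush, with a thin even gap round it. No bystander appeared to have moved, but I judged that by eye.

**Checks that disagreed:**
- **Camera positions:** The two cameras differed by about 3 mm on the deck's sideways position. I aligned the held cassette to the recess directly in the scene camera, a shift of about 4 mm, before inserting it.
- **Early stop on lowering:** The cassette stopped about 1 mm early at 12 N, probably because the fingertips were on the deck. It dropped onto the carrier when released.
- **Carrier force:** The carrier moved at 4–5 N, below the stated 7 N friction.

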